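# Rack the full bottles by weight

### The arm

A 7-joint arm with a two-finger parallel gripper is mounted at the origin on the work surface. World frame = base frame: x ahead of the robot, y to its left, z up, the work surface at z = 0. Lengths are in m, angles in rad, forces in N, time in s.
With the tool pointing down it reaches from about 0.425 to 0.875 m from the base axis. Payload 4.7 kg.
Tool frame: the origin (TCP) lies on the front face of the gripper's body, between the roots of the fingers; the fingertips stand 73 mm ahead of it and the grasp point (between the pads) lies 54 mm ahead of it; z points along the fingers, y is the line along which they close (so a half turn about z gives the same grasp; the last joint's range is limited). The gripper opens to 85 mm and grips with 20 to 120 N. Pads are 22 mm wide; open, the fingers measure 114 mm over their backs; the gripper's body (76 mm by 85 mm) begins 54 mm behind the grasp point. The pads swing forward as they close: fully open they stand 13 mm farther back than shut.
Start: joints at [1.219, 0.321, -0.07, 1.45, 0.023, 1.371, -0.057], TCP at [0.232, -0.607, 0.304] pointing down, gripper open.
Joint ranges: [-2.86, 2.86], [-0.3, 2.09], [-1.38, 1.24], [0.06, 2.45], [-1.56, 4.7], [0.09, 2.05], [-2.69, 2.69]. Speed limits (rad/s): [2.57, 2.57, 3.14, 3.14, 3.14, 3.14, 3.14].

### API

Orientations are given as a rotation vector (axis times angle).
In Python, from rig import manip gives the robot as it stands.
- The arm moves only by the tool play_rows, never from a script. Its argument "series" is a list that holds one entry, the list of rows, each a list of 6 numbers: the shift along the tool's x, y, z in cm, then the turn, a rotation vector about the tool's x, y, z in rad. A call has 1 to 12 rows; each row is the pose to reach, as a shift and turn from the pose commanded when the call began, along the tool's axes at that moment; what a row does not reach only later rows make up. A row lasts 1/10 s, in which the tool goes at most 50 mm and 8.59 degrees, less where a joint would pass 70% of its speed; a pose out of reach is approached as far as the arm can. A call with a gripper value outside its range is refused whole. "grip" is the finger opening in cm, from 0 to 8.54, set as the call begins (left out, the last holds). The fingers move at their own pace and stop on an object; "newtons" is the grip in N (left out, the last holds). Time passes only in rows, so rows that repeat a pose let the fingers close. It gives the time, the measured TCP pose, the force, the opening and the grip force at its end, in the units of the state.
- manip.read_state(): the state, without advancing time (a new reading comes with each control period).
- manip.grab_frame(name): name is "scene" or "top"; returns a dict with "color" (384x512x3 uint8, blue, green, red), "range_z" (384x512 float32, m along the optical axis (not along the pixel's ray), 0 where there is no reading), "intrinsics" (3x3 intrinsics, pixels), "eye" and "rotation" of the camera in the world. Camera axes: x right, y down, z forward; pixel columns grow to the right and rows downward; lengths in m; the calibration is good to about 2 mm. A picture is of the moment at which its call begins.
- manip.job_done(): hands the job in; it is judged then, once.
The state is a dict: "t": time; "q": joint angles; "joint_vel": joint speeds; "tau": joint torques, N m; "tool_pos": TCP position; "orientation": TCP orientation; "wrist_force": force on the tool from outside, world axes, zero at the start; "ft_torque": the same for the moment, N m; "grip_width": finger opening in m; "grasp_force": force on a finger pad.
Only numpy, scipy, OpenCV 4.12 (cv2) and the standard library are available. Lean on these libraries where they do the work, as an engineer would, in place of code of your own. Each camera call takes 0.05 s, during which the arm holds its last target. There are 200 camera calls.

### The job

Load the bottle rack: draw its orange keeper back to make room. Some of the look-alike white bottles on the bench are full and some are empty; only their weight tells. Stand the full ones in single file between the rack's guide rails, then slide the keeper up so that the row sits tight against the end stop without gaps and the keeper bears on the last bottle, felt for gently and not rammed. Stand the empties upright in the blue tray, and leave everything else on the bench where it is.

Things in the scene. Friction and masses are not known exactly. Their poses are not given: they have to be found in the camera images.
- bottle_a: a squat white plastic bottle with a red band and a grey cap, all bottles look the same but are either full (about 0.3 to 0.4 kg) or empty (under 0.08 kg). Body 60 mm in diameter and 70 mm high, then a shoulder, then the round cap, 32 mm in diameter, from 84 to 118 mm high. Origin: centre of its underside, z up through the cap. None if it is absent or held.
- bottle_b: a squat white plastic bottle with a red band and a grey cap, all bottles look the same but are either full (about 0.3 to 0.4 kg) or empty (under 0.08 kg). Body 60 mm in diameter and 70 mm high, then a shoulder, then the round cap, 32 mm in diameter, from 84 to 118 mm high. Origin: centre of its underside, z up through the cap. None if it is absent or held.
- bottle_c: a squat white plastic bottle with a red band and a grey cap, all bottles look the same but are either full (about 0.3 to 0.4 kg) or empty (under 0.08 kg). Body 60 mm in diameter and 70 mm high, then a shoulder, then the round cap, 32 mm in diameter, from 84 to 118 mm high. Origin: centre of its underside, z up through the cap. None if it is absent or held.
- bottle_d: a squat white plastic bottle with a red band and a grey cap, all bottles look the same but are either full (about 0.3 to 0.4 kg) or empty (under 0.08 kg). Body 60 mm in diameter and 70 mm high, then a shoulder, then the round cap, 32 mm in diameter, from 84 to 118 mm high. Origin: centre of its underside, z up through the cap. None if it is absent or held.
- bottle_e: a squat white plastic bottle with a red band and a grey cap, all bottles look the same but are either full (about 0.3 to 0.4 kg) or empty (under 0.08 kg). Body 60 mm in diameter and 70 mm high, then a shoulder, then the round cap, 32 mm in diameter, from 84 to 118 mm high. Origin: centre of its underside, z up through the cap. None if it is absent or held.
- bottle_f: a squat white plastic bottle with a red band and a grey cap, all bottles look the same but are either full (about 0.3 to 0.4 kg) or empty (under 0.08 kg). Body 60 mm in diameter and 70 mm high, then a shoulder, then the round cap, 32 mm in diameter, from 84 to 118 mm high. Origin: centre of its underside, z up through the cap. None if it is absent or held.
- rack: the aluminium rack. Origin: centre of its underside; x along the lane towards the end stop. Base plate 370 x 100 mm, its top (the lane's floor) 6 mm up. Two steel guide rails at y = +-37 mm, inner faces 68 mm apart, tops 35 mm up, x from -180 to 180 mm. A row tight against the stop has its bottle centres at about x = 130, 70 and 10 mm.
- lane_end (a point): centre of the black end stop's face, at the foot: rack x = 160 mm, 6 mm up; the stop is 60 mm high. A clear flat roof, 135 to 140 mm above the bench, hangs over the lane from rack x = 94 to 170 mm, so nothing can be set down there from above: the first bottle has to be pushed in by the one behind. Elsewhere the lane is open above.
- keeper: the orange keeper that slides along the lane between the rails (200 mm of travel, about 2 N of friction holds it). Origin: at the foot of its pad's face, which looks along the rack's x (same axes as the rack); the pad is 54 mm wide, 9 to 43 mm up. It starts part of the way in; drawn right back, its face is at rack x = -130 mm and three bottles can be loaded before it.
- keeper_grip (a point): point to pinch on the keeper's upright tab, 26 mm behind the pad's face, 95 mm above the bench. The tab is 14 mm thick across the lane (y), 28 mm long along it, and its top is 110 mm up.
- tray: the blue tray for empties, 170 x 170 mm outside, walls 5 mm thick and 32 mm high, floor 5 mm up. Origin: centre of its underside.
- screwdriver: a screwdriver lying on the bench, 170 mm; to be left alone.
- brush: a brush lying on the bench, 160 mm; to be left alone.
- pliers: green-handled pliers lying on the bench, 130 mm; to be left alone.
- spool: a metal reel of solder, 56 mm wide, 40 mm high; to be left alone.
- case: a black case, 100 x 60 x 35 mm; to be left alone.
- dropper: an amber dropper bottle, 36 mm wide, 85 mm high; to be left alone.
There are look-alikes about, which are no part of the job. Leave any black or yellow look-alike of the bottle_f alone. Leave any black look-alike of the bottle_c alone.

How it is judged:
On the way, in this order (a step that is already met when the one before it is completed fails the run):
1. all full bottles stand upright in the rack's lane (x of bottle_b in the frame of rack between -0.13 and 0.14 m and y of bottle_b in the frame of rack between -0.012 and 0.012 m and z of bottle_b in the frame of rack between 0 and 0.014 m and angle between each of bottle_b, bottle_c, bottle_e's own z axis and vertical below 0.1 rad and x of bottle_c in the frame of rack between -0.13 and 0.14 m and y of bottle_c in the frame of rack between -0.012 and 0.012 m and z of bottle_c in the frame of rack between 0 and 0.014 m and x of bottle_e in the frame of rack between -0.13 and 0.14 m and y of bottle_e in the frame of rack between -0.012 and 0.012 m and z of bottle_e in the frame of rack between 0 and 0.014 m), for 0.2 s.
2. the row is tight against the end stop and the keeper bears on the last bottle (all of step 1 and (x of bottle_b in the frame of rack between 0.125 and 0.137 m or x of bottle_b in the frame of rack between 0.061 and 0.077 m or x of bottle_b in the frame of rack between -0.003 and 0.017 m) and (x of bottle_c in the frame of rack between 0.125 and 0.137 m or x of bottle_c in the frame of rack between 0.061 and 0.077 m or x of bottle_c in the frame of rack between -0.003 and 0.017 m) and (x of bottle_e in the frame of rack between 0.125 and 0.137 m or x of bottle_e in the frame of rack between 0.061 and 0.077 m or x of bottle_e in the frame of rack between -0.003 and 0.017 m) and (x of bottle_b in the frame of rack between 0.125 and 0.137 m or x of bottle_c in the frame of rack between 0.125 and 0.137 m or x of bottle_e in the frame of rack between 0.125 and 0.137 m) and (x of bottle_b in the frame of rack between 0.061 and 0.077 m or x of bottle_c in the frame of rack between 0.061 and 0.077 m or x of bottle_e in the frame of rack between 0.061 and 0.077 m) and (x of bottle_b in the frame of keeper between 0.024 and 0.035 m or x of bottle_c in the frame of keeper between 0.024 and 0.035 m or x of bottle_e in the frame of keeper between 0.024 and 0.035 m)), for 0.2 s.
At the end, for the whole second after the job is handed in: Every full bottle stands upright in the lane, in a row against the end stop without gaps (each within about 5 to 10 mm of its place in a tight row), the keeper's face within 5 mm of the last bottle; every empty bottle stands upright on the floor of the blue tray; all released and at rest (all of step 2 and x of bottle_a in the frame of tray between -0.08 and 0.08 m and y of bottle_a in the frame of tray between -0.08 and 0.08 m and z of bottle_a in the frame of tray between 0 and 0.015 m and angle between each of bottle_a, bottle_d, bottle_f's own z axis and vertical below 0.1 rad and x of bottle_d in the frame of tray between -0.08 and 0.08 m and y of bottle_d in the frame of tray between -0.08 and 0.08 m and z of bottle_d in the frame of tray between 0 and 0.015 m and x of bottle_f in the frame of tray between -0.08 and 0.08 m and y of bottle_f in the frame of tray between -0.08 and 0.08 m and z of bottle_f in the frame of tray between 0 and 0.015 m and linear speed of each of bottle_b, bottle_c, bottle_e, bottle_a, bottle_d, bottle_f below 0.02 m/s); the robot touches nothing.
It fails at once if a bystander (screwdriver, brush, pliers, solder reel, black case, dropper) is moved more than 30 mm (distance of any of screwdriver, brush, pliers, spool, case, dropper from where it was at the start of the episode above 0.03 m).
It fails at once if the keeper is rammed against a bottle with more than 50 N (contact force between keeper and bottle_b above 50 N or contact force between keeper and bottle_c above 50 N or contact force between keeper and bottle_e above 50 N or contact force between keeper and bottle_a above 50 N or contact force between keeper and bottle_d above 50 N or contact force between keeper and bottle_f above 50 N).
Of bottle_b, bottle_c, bottle_e only 2 to 3 are there at a start; the rules pass over those that are not, and their reading is None.
Of bottle_a, bottle_d, bottle_f only 2 to 3 are there at a start; the rules pass over those that are not, and their reading is None.
At some moment in a run one of bottle_a, bottle_b, bottle_c, bottle_d, bottle_e, bottle_f may be knocked a few centimetres aside while the robot is not near it.
Once in a run the grip may slacken for a moment while it holds something.
It also fails if it takes over 210 s, if anything falls off the work surface, if the arm or the gripper's body presses on something with over 40 N, if the wrist force passes 120 N, or if a joint passes its speed limit or range.

## Working session

There is one attempt and no reset: what is moved stays moved. The work goes in short steps, Python scripts to look and compute and a tool call to move; the robot and the scene stay as the last step left them, time stands still between calls to the robot, and variables do not carry over. Pictures are saved under pics/ and viewed, at most 14 in all, crops included, and the job is handed in when it is done.

Besides the shell and the picture viewer there is one more tool, called after "Request:" by a JSON object that holds its "op" and its "data", one argument or row to a line. play_rows: Moves the arm, as the interface text tells. Its arguments: {"type":"object","properties":{"series":{"type":"array","items":{"type":"array","items":{"type":"array","items":{"type":"number"}}}},"grip":{"type":"number"},"newtons":{"type":"number"}},"required":["series"]}

```bash
ls; mkdir -p pics; python3 - <<'E'
from rig import manip
import cv2, numpy as np
s=manip.read_state()
for k,v in s.items(): print(k,np.round(v,4).tolist())
for n in("scene","top"):
    f=manip.grab_frame(n); cv2.imwrite(f"pics/{n}0.png",f["color"]); np.savez(f"{n}0.npz",**f)
    print(n,f["intrinsics"].tolist(),f["eye"],f["rotation"].tolist())
E
```

```text
pics
t 0.0
q [1.2191, 0.3218, -0.0701, 1.4517, 0.0226, 1.3708, -0.0569]
joint_vel [-0.0004, -0.0003, -0.001, 0.0007, -0.0008, -0.001, -0.0006]
tau [0.0004, -49.3581, -0.3821, -31.4331, 0.013, 0.0113, 0.0]
tool_pos [0.2323, -0.6066, 0.3028]
orientation [-3.0873, -0.5711, 0.0007]
wrist_force [-0.0527, 0.0922, 0.1697]
ft_torque [0.0061, 0.0044, -0.0704]
grasp_force 0.0
grip_width 0.0854
scene [[374.9454771642915, 0.0, 252.86474090517578], [0.0, 374.9454771642915, 194.2876145090738], [0.0, 0.0, 1.0]] [ 1.29589012 -0.33473762  0.90767743] [-2.063333830630128, -1.3218397700429487, 0.5534101812854217]
top [[375.4445549929549, 0.0, 253.3406433175921], [0.0, 375.4445549929549, 195.3096756955358], [0.0, 0.0, 1.0]] [ 0.28444268 -0.0096561   1.51853525] [-2.0655536971473984, 2.1702951378804287, -0.22748450895455588]
```

View pics/scene0.png

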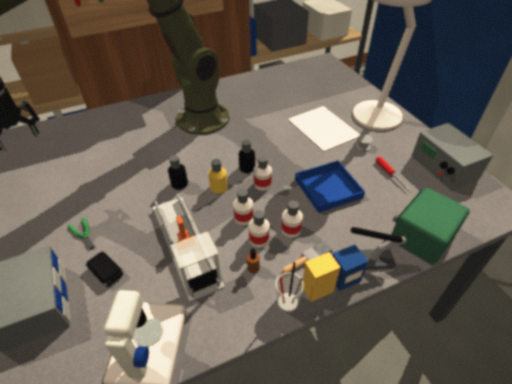

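View pics/top0.png

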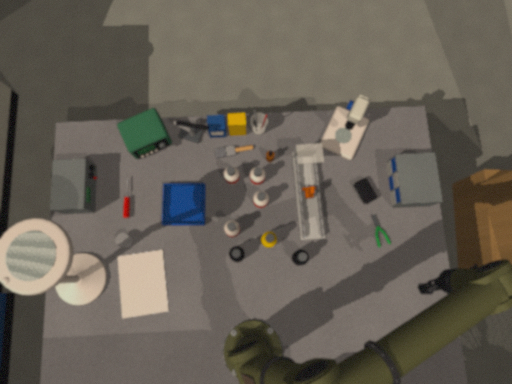

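The scene view shows four white bottles, at (263,175), (243,208), (258,230) and (291,220). In the top view they are at (232,228), (261,198), (257,174) and (232,173). The look-alikes in the top view are black ones at (236,254) and (301,257) and a yellow one at (269,239). The rack is at (310,195) with its keeper at (310,191), and its roofed end is at (309,153). The tray is at (184,203).

```bash
cat > h.py <<'E'
import numpy as np, cv2
from scipy.spatial.transform import Rotation as R
def cloud(f):
    K=f["intrinsics"];z=f["range_z"];v,u=np.mgrid[:384,:512]
    p=np.stack([(u-K[0,2])/K[0,0]*z,(v-K[1,2])/K[1,1]*z,z],-1)
    r=np.array(f["rotation"]); M=R.from_rotvec(r).as_matrix() if r.size==3 else r
    w=p@M.T+f["eye"]; w[z<=0]=np.nan
    return w
def ray(f,u,v,h):
    K=f["intrinsics"];M=R.from_rotvec(f["rotation"]).as_matrix()
    d=M@np.array([(u-K[0,2])/K[0,0],(v-K[1,2])/K[1,1],1.]);e=f["eye"]
    return e+d*(h-e[2])/d[2]
def px(f,P):
    K=f["intrinsics"];M=R.from_rotvec(f["rotation"]).as_matrix()
    c=M.T@(np.array(P)-f["eye"]); return K[0,0]*c[0]/c[2]+K[0,2],K[1,1]*c[1]/c[2]+K[1,2]
def blobs(mask,mn):
    n,l,st,c=cv2.connectedComponentsWithStats(mask.astype(np.uint8))
    return [(l==i) for i in range(1,n) if st[i,4]>=mn]
E
python3 - <<'E'
from h import *
for n in("top","scene"):
    f=dict(np.load(n+"0.npz"));w=cloud(f);c=f["color"];hsv=cv2.cvtColor(c,cv2.COLOR_BGR2HSV)
    z=w[...,2];work=(w[...,0]>.2)&(w[...,0]<1)&(abs(w[...,1])<.6)
    print(n,"bench z",np.nanmedian(z[work]))
    for b in blobs((z>.095)&(z<.13)&work,6):
        P=w[b];v,u=np.nonzero(b)
        print("cap px",u.mean().round(1),v.mean().round(1),"n",b.sum(),"mid",np.round((P.min(0)+P.max(0))/2,3),"mean",P.mean(0).round(3),"ext",np.round(np.ptp(P,axis=0),3),c[b].mean(0).round())
    for nm,m in(("blue",(abs(hsv[...,0].astype(int)-112)<12)&(hsv[...,1]>150)),("orange",(hsv[...,0]<16)&(hsv[...,0]>3)&(hsv[...,1]>170)&(hsv[...,2]>100)),):
        for b in blobs(m&work,8):
            P=w[b];v,u=np.nonzero(b)
            print(nm,u.mean().round(1),v.mean().round(1),b.sum(),"mid",np.round((np.nanmin(P,0)+np.nanmax(P,0))/2,3),"mean",np.nanmean(P,0).round(3),"ext",np.round(np.nanmax(P,0)-np.nanmin(P,0),3))
    # rails
    if n=="top":
        roi=(w[...,1]>-.3)&(w[...,1]<0)
        b=max(blobs((z>.025)&(z<.045)&work,30),key=lambda b:b[:, 280:335].sum());P=w[b][:,:2].astype(np.float32);print("rail",cv2.minAreaRect(P),len(P))
        b=[b for b in blobs((z>.125)&(z<.15)&work,10)]
        for q in b: print("hi",w[q].mean(0),cv2.minAreaRect(w[q][:,:2].astype(np.float32)))
up=cv2.resize(cv2.imread("pics/top0.png")[130:275,150:350],None,fx=4,fy=4,interpolation=cv2.INTER_CUBIC);cv2.imwrite("pics/crop1.png",up)
E
```

```text
top bench z 0.0018730618897565554
cap px 348.4 108.5 n 14 mid [ 0.907 -0.426  0.12 ] mean [ 0.907 -0.428  0.123] ext [0.011 0.017 0.019] [108.  84.  75.]
cap px 142.1 130.3 n 1431 mid [0.865 0.399 0.107] mean [0.861 0.397 0.108] ext [0.183 0.199 0.023] [66. 95. 55.]
cap px 236.6 119.8 n 250 mid [0.887 0.02  0.112] mean [0.883 0.02  0.118] ext [0.054 0.069 0.033] [ 11. 145. 190.]
cap px 254.7 114.3 n 7 mid [ 0.904 -0.052  0.113] mean [ 0.904 -0.053  0.114] ext [0.007 0.004 0.033] [84. 91. 97.]
cap px 215.8 121.7 n 230 mid [0.886 0.105 0.1  ] mean [0.886 0.104 0.1  ] ext [0.063 0.07  0.011] [99. 66. 38.]
cap px 264.7 118.7 n 7 mid [ 0.885 -0.093  0.111] mean [ 0.884 -0.092  0.112] ext [0.005 0.007 0.031] [ 76.  85. 133.]
cap px 184.0 123.9 n 82 mid [0.878 0.232 0.113] mean [0.878 0.23  0.112] ext [0.039 0.08  0.033] [47. 49. 52.]
cap px 347.0 127.4 n 14 mid [ 0.83  -0.418  0.123] mean [ 0.828 -0.414  0.123] ext [0.02  0.025 0.013] [82. 91. 97.]
cap px 230.6 170.7 n 62 mid [0.676 0.052 0.109] mean [0.676 0.052 0.115] ext [0.03  0.028 0.028] [ 90.  97. 102.]
cap px 257.4 171.4 n 62 mid [
[... 4762 characters left out ...]
8. 83. 81.]
blue 328.8 186.0 2007 mid [0.577 0.25  0.017] mean [0.575 0.255 0.01 ] ext [0.177 0.176 0.038]
blue 349.4 262.2 590 mid [0.893 0.102 0.058] mean [0.9   0.099 0.092] ext [0.056 0.068 0.092]
blue 54.3 260.2 44 mid [ 0.559 -0.597  0.077] mean [ 0.558 -0.597  0.077] ext [0.042 0.002 0.031]
blue 60.1 295.6 118 mid [ 0.653 -0.598  0.055] mean [ 0.66  -0.597  0.059] ext [0.108 0.004 0.079]
blue 140.5 356.4 192 mid [ 0.929 -0.436  0.129] mean [ 0.931 -0.436  0.133] ext [0.032 0.028 0.03 ]
orange 181.9 229.7 123 mid [ 0.592 -0.257  0.076] mean [ 0.599 -0.257  0.072] ext [0.029 0.026 0.075]
orange 252.4 259.0 53 mid [ 0.759 -0.11   0.054] mean [ 0.763 -0.112  0.055] ext [0.028 0.029 0.007]
```

View pics/crop1.png

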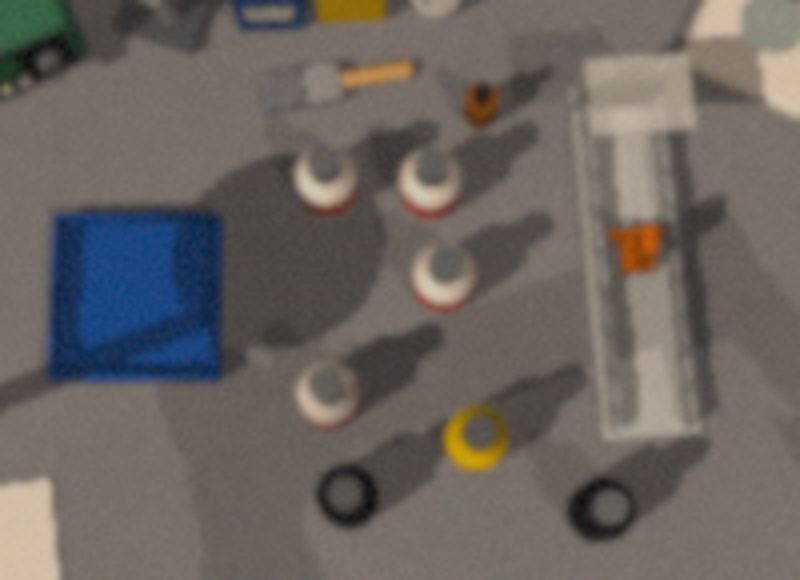

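The crop confirms the choice: the four white bottles have grey caps and red bands, the yellow and black ones are separate, and the lane runs almost along world x. Next I'll fit the rack axis and the tray.

```bash
python3 - <<'E'
from h import *
for n in("top","scene"):
    f=dict(np.load(n+"0.npz"));w=cloud(f);x,y,z=w[...,0],w[...,1],w[...,2]
    hsv=cv2.cvtColor(f["color"],cv2.COLOR_BGR2HSV)
    m=(z>.026)&(z<.042)&(x>.38)&(x<.8)&(y>-.34)&(y<-.19)&~((hsv[...,1]>140)&(hsv[...,0]<20))
    P=w[m][:,:2].astype(np.float32);print(n,"rails",cv2.minAreaRect(P),len(P))
    for side in(-1,1):
        Q=P[(np.sign(P[:,1]+.25)==side)&(P[:,0]<.67)]
        if len(Q)>10:
            k=np.polyfit(Q[:,0],Q[:,1],1);print(" rail fit",np.arctan(k[0]),k[0]*.57+k[1],len(Q))
    m=(z>.004)&(z<.05)&(x>.38)&(x<.8)&(y>-.34)&(y<-.19);P=w[m][:,:2].astype(np.float32);print(" base",cv2.minAreaRect(P))
    m=(z>.132)&(z<.145)&(x>.6)&(x<.8)&(y>-.34)&(y<-.19);P=w[m][:,:2].astype(np.float32);print(" roof",cv2.minAreaRect(P))
    m=(abs(hsv[...,0].astype(int)-112)<12)&(hsv[...,1]>150)&(x>.45)&(x<.7)&(y>.12)&(y<.38)
    P=w[m][:,:2].astype(np.float32);print(" tray",cv2.minAreaRect(P))
    P=w[m&(z>.022)][:,:2].astype(np.float32);print(" trayrim",cv2.minAreaRect(P))
E
```

```text
top rails ((0.6083246469497681, -0.25702714920043945), (0.12527133524417877, 0.3950139284133911), 84.32685089111328) 287
 rail fit 0.02833989947694441 -0.2942614777981338 122
 rail fit 0.02272920582460079 -0.22161319754491002 105
 base ((0.590397834777832, -0.26426243782043457), (0.14965960383415222, 0.41855281591415405), 89.61236572265625)
 roof ((0.7235695123672485, -0.25574567914009094), (0.07774152606725693, 0.10120891779661179), 1.4428422451019287)
 tray ((0.5707837343215942, 0.24991737306118011), (0.16692328453063965, 0.16674107313156128), 88.01789855957031)
 trayrim ((0.5704799294471741, 0.2493698000907898), (0.1674257069826126, 0.16586801409721375), 87.39751434326172)
scene rails ((0.6089900135993958, -0.25614598393440247), (0.12906795740127563, 0.3936653435230255), 84.24687194824219) 400
 rail fit 0.07710895645180264 -0.29109959911122824 117
 rail fit 0.01494520681307157 -0.22313948006679044 100
 base ((0.6052804589271545, -0.26266708970069885), (0.13259024918079376, 0.39539819955825806), 86.7636489868164)
 roof ((0.7268155217170715, -0.2555909752845764), (0.07972174137830734, 0.10021841526031494), 1.645132064819336)
 tray ((0.5772284865379333, 0.24970059096813202), (0.170321524143219, 0.1743314117193222), 87.58501434326172)
 trayrim ((0.5775076150894165, 0.2494540810585022), (0.16952720284461975, 0.17158150672912598), 87.33832550048828)
```

Request:
{"op": "play_rows", "data": {
  "series": [
    [[4.5,-2,0,0,0,0.1],[9,-4,0,0,0,0.2],[13.5,-6,0,0,0,0.3],[18,-8,0,0,0,0.34],[22.5,-10,0,0,0,0.34],[27,-12,0,0,0,0.34],[31.5,-14,0,0,0,0.34],[36,-16,0,0,0,0.34],[40.5,-18,0,0,0,0.34],[44,-19.2,0,0,0,0.34],[45.8,-19.8,0,0,0,0.34],[45.8,-19.8,0,0,0,0.34]]
  ],
  "grip": 5,
  "newtons": 40
}}

```text
t: 1.3
tool_pos: [0.5915, -0.2541, 0.303]
orientation: [-3.139, -0.051, -0.0]
wrist_force: [-0.6, -0.1, 0.7]
grip_width: 0.05
grasp_force: 0.0
```

```bash
cat > go.py <<'E'
# usage: go.py x y z [x y z ...] -> tool shift in cm from current pose
import sys,numpy as np
from rig import manip
from scipy.spatial.transform import Rotation as R
s=manip.read_state();M=R.from_rotvec(s["orientation"]).as_matrix();p=np.array(s["tool_pos"])
print("t",s["t"],"pos",p.round(4),"yaw",np.arctan2(M[1,0],M[0,0]).round(4),"z",M[:,2].round(3),"F",np.round(s["wrist_force"],2),"grip",round(s["grip_width"],4),s["grasp_force"],"q",np.round(s["q"],2))
a=np.array(sys.argv[1:],float).reshape(-1,3)
for t in a: print(t,"->",np.round(M.T@(t-p)*100,2))
E
python3 go.py .589 -.258 .25 .589 -.258 .149
```

```text
t 1.3 pos [ 0.5915 -0.2541  0.303 ] yaw 0.0323 z [ 0.     0.003 -1.   ] F [-0.62 -0.06  0.66] grip 0.05 0.0 q [ 0.61  0.33 -0.32  1.46  0.1   1.37 -1.24]
[ 0.589 -0.258  0.25 ] -> [-0.27  0.4   5.3 ]
[ 0.589 -0.258  0.149] -> [-0.27  0.42 15.4 ]
```

Request:
{"op": "play_rows", "data": {
  "series": [
    [[-0.3,0.4,4,0,0,0],[-0.3,0.4,8,0,0,0],[-0.3,0.4,11,0,0,0],[-0.3,0.4,13.5,0,0,0],[-0.3,0.4,15.4,0,0,0],[-0.3,0.4,15.4,0,0,0]]
  ]
}}

```text
t: 1.9
tool_pos: [0.5832, -0.2634, 0.1462]
orientation: [-3.139, -0.037, 0.011]
wrist_force: [-0.4, -0.2, 0.2]
grip_width: 0.0503
grasp_force: 0.0
```

Request:
{"op": "play_rows", "data": {
  "series": [
    [[0,0,0,0,0,0],[0,0,0,0,0,0],[0,0,0,0,0,0],[0,0,0,0,0,0],[0,0,0,0,0,0],[0,0,0,0,0,0]]
  ],
  "grip": 0.5,
  "newtons": 40
}}

```text
t: 2.5
tool_pos: [0.5874, -0.2594, 0.1518]
orientation: [-3.138, -0.043, -0.002]
wrist_force: [-1.3, 6.6, 2.8]
grip_width: 0.0134
grasp_force: 40.8
```

```bash
python3 go.py .437 -.262 .149
```

```text
t 2.5 pos [ 0.5874 -0.2594  0.1518] yaw 0.0274 z [ 0.001  0.003 -1.   ] F [-1.33  6.58  2.85] grip 0.0134 40.82863748073578 q [ 0.61  0.43 -0.3   1.63  0.14  1.1  -1.27]
[ 0.437 -0.262  0.149] -> [-15.04  -0.15   0.26]
```

Request:
{"op": "play_rows", "data": {
  "series": [
    [[-1,0,0,0,0,0],[-3,0,0,0,0,0],[-5,0,0,0,0,0],[-7,0,0,0,0,0],[-9,0,0,0,0,0],[-11,0,0,0,0,0],[-12.5,0,0,0,0,0],[-13.5,0,0,0,0,0],[-14.3,0,0,0,0,0],[-14.8,0,0,0,0,0],[-15,0,0,0,0,0],[-15,0,0,0,0,0]]
  ]
}}

```text
t: 3.7
tool_pos: [0.438, -0.2629, 0.1517]
orientation: [-3.138, -0.043, -0.004]
wrist_force: [0.5, 9.4, 4.5]
grip_width: 0.0134
grasp_force: 41.1
```

```bash
python3 go.py .437 -.262 .149
```

```text
t 3.7 pos [ 0.438  -0.2629  0.1517] yaw 0.0275 z [ 0.002  0.003 -1.   ] F [0.5  9.38 4.49] grip 0.0134 41.073843240737915 q [ 0.76  0.18 -0.29  1.96  0.05  1.01 -1.1 ]
[ 0.437 -0.262  0.149] -> [-0.09 -0.09  0.27]
```

Request:
{"op": "play_rows", "data": {
  "series": [
    [[0,0,0,0,0,0],[0,0,0,0,0,0],[0,0,0,0,0,0],[0,0,-3,0,0,0],[0,0,-7,0,0,0],[0,0,-11,0,0,0],[0,0,-14,0,0,0],[0,0,-15,0,0,0],[4,-4,-15,0,0,0],[8,-8,-15,0,0,0],[12,-12,-15,0,0,0],[14,-16,-15,0,0,0]]
  ],
  "grip": 6
}}

```text
t: 4.9
tool_pos: [0.5664, -0.1143, 0.2987]
orientation: [3.141, 0.037, -0.001]
wrist_force: [0.8, -0.4, -0.0]
grip_width: 0.0599
grasp_force: 0.0
```

```bash
python3 go.py .574 -.060 .158; cat > look.py <<'E'
from h import *
from rig import manip
import sys
if __name__=="__main__":
  fs={n:manip.grab_frame(n) for n in("scene","top")}
  for n,f in fs.items():
    w=cloud(f);x,y,z=w[...,0],w[...,1],w[...,2];c=f["color"]
    m=(z>.1)&(z<.145)&(x>.3)&(x<.83)&(y>-.35)&(y<.36)
    for b in blobs(m,12):
        P=w[b];print(n,np.round((P.min(0)+P.max(0))/2,3),"ext",np.round(np.ptp(P,axis=0),3),c[b].mean(0).round())
    if len(sys.argv)>1: cv2.imwrite(f"pics/{n}_{sys.argv[1]}.png",c)
E
python3 look.py
```

```text
t 4.9 pos [ 0.5664 -0.1143  0.2987] yaw 0.0235 z [-0.001 -0.    -1.   ] F [ 0.82 -0.43 -0.03] grip 0.0599 0.0 q [ 0.54  0.2  -0.45  1.63  0.09  1.33 -1.46]
[ 0.574 -0.06   0.158] -> [ 0.9  -5.41 14.07]
scene [0.367 0.044 0.11 ] ext [0.031 0.026 0.019] [73. 81. 85.]
scene [ 0.339 -0.202  0.111] ext [0.034 0.03  0.02 ] [81. 90. 94.]
scene [0.465 0.058 0.11 ] ext [0.032 0.031 0.02 ] [84. 94. 98.]
scene [ 0.413 -0.084  0.111] ext [0.034 0.03  0.021] [81. 90. 94.]
scene [ 0.443 -0.262  0.106] ext [0.029 0.014 0.011] [ 63. 105. 196.]
scene [ 0.576 -0.061  0.111] ext [0.032 0.031 0.019] [ 86.  95. 100.]
scene [0.683 0.051 0.111] ext [0.029 0.031 0.021] [82. 90. 95.]
scene [0.824 0.344 0.106] ext [0.012 0.032 0.011] [ 80. 115.  74.]
scene [ 0.674 -0.053  0.11 ] ext [0.032 0.031 0.02 ] [77. 85. 91.]
scene [ 0.726 -0.256  0.122] ext [0.081 0.101 0.043] [199. 219. 228.]
top [0.819 0.334 0.107] ext [0.022 0.052 0.013] [60. 84. 49.]
top [ 0.724 -0.264  0.138] ext [0.08  0.083 0.014] [141. 157. 169.]
top [0.676 0.052 0.112] ext [0.029 0.028 0.022] [86. 92. 97.]
top [ 0.669 -0.052  0.111] ext [0.034 0.028 0.022] [84. 91. 95.]
top [ 0.571 -0.06   0.112] ext [0.03  0.031 0.023] [ 95. 102. 108.]
top [0.46  0.058 0.113] ext [0.03  0.03  0.022] [ 99. 107. 113.]
top [ 0.439 -0.262  0.109] ext [0.024 0.015 0.015] [ 21.  90. 181.]
top [0.36  0.044 0.117] ext [0.03  0.03  0.018] [83. 88. 91.]
top [ 0.334 -0.208  0.118] ext [0.026 0.013 0.011] [78. 83. 86.]
```

Request:
{"op": "play_rows", "data": {
  "series": [
    [[0.5,-3,0,0,0,0],[0.8,-5.4,2,0,0,0],[0.8,-5.4,6,0,0,0],[0.8,-5.4,9,0,0,0],[0.8,-5.4,11.5,0,0,0],[0.8,-5.4,13.2,0,0,0],[0.8,-5.4,13.8,0,0,0],[0.8,-5.4,14,0,0,0],[0.8,-5.4,14,0,0,0]]
  ]
}}

```text
t: 5.9
tool_pos: [0.5721, -0.0605, 0.1602]
orientation: [3.141, 0.04, 0.001]
wrist_force: [0.1, 0.2, 0.0]
grip_width: 0.0601
grasp_force: 0.0
```

Request:
{"op": "play_rows", "data": {
  "series": [
    [[0,0,0,0,0,0],[0,0,0,0,0,0],[0,0,0,0,0,0],[0,0,0,0,0,0],[0,0,0,0,0,0],[0,0,-1,0,0,0],[0,0,-2.5,0,0,0],[0,0,-4,0,0,0],[0,0,-5,0,0,0],[0,0,-5,0,0,0],[0,0,-5,0,0,0],[0,0,-5,0,0,0]]
  ],
  "grip": 1.5,
  "newtons": 40
}}

```text
t: 7.1
tool_pos: [0.5715, -0.0603, 0.2092]
orientation: [-3.141, -0.04, 0.002]
wrist_force: [0.3, 0.3, 0.2]
grip_width: 0.0308
grasp_force: 39.6
```

```bash
python3 go.py .638 -.258 .30
```

```text
t 7.1 pos [ 0.5715 -0.0603  0.2092] yaw 0.0258 z [-0.001  0.    -1.   ] F [0.33 0.32 0.17] grip 0.0308 39.607853293418884 q [ 0.47  0.26 -0.48  1.75  0.13  1.16 -1.59]
[ 0.638 -0.258  0.3  ] -> [ 6.13 19.93 -9.09]
```

Request:
{"op": "play_rows", "data": {
  "series": [
    [[0,0,-3,0,0,0],[0,0,-6,0,0,0],[0,-1,-8.5,0,0,0],[0.5,-4,-9,0,0,0],[1,-8,-9,0,0,0],[2,-12,-9,0,0,0],[3,-16,-9,0,0,0],[4,-20,-9,0,0,0],[4.5,-24,-9,0,0,0],[4.9,-28,-9,0,0,0],[4.9,-30.9,-9,0,0,0],[4.9,-30.9,-9,0,0,0]]
  ]
}}

```text
t: 8.3
tool_pos: [0.6105, 0.2564, 0.2986]
orientation: [-3.137, -0.054, 0.005]
wrist_force: [-0.3, 0.2, -0.8]
grip_width: 0.0311
grasp_force: 39.8
```

```bash
python3 go.py .612 .25 .167
```

```text
t 8.3 pos [0.6105 0.2564 0.2986] yaw 0.0345 z [-0.003  0.004 -1.   ] F [-0.25  0.15 -0.83] grip 0.0311 39.80518341064453 q [ 0.03  0.42 -0.62  1.41  0.24  1.4  -2.13]
[0.612 0.25  0.167] -> [ 0.17  0.69 13.16]
```

Request:
{"op": "play_rows", "data": {
  "series": [
    [[0,0,3,0,0,0],[0,0,6,0,0,0],[0,0,9,0,0,0],[0,0,11,0,0,0],[0,0,12.2,0,0,0],[0,0,12.8,0,0,0],[0,0,13.1,0,0,0],[0,0,13.3,0,0,0],[0,0,13.3,0,0,0],[0,0,13.3,0,0,0]]
  ]
}}

```text
t: 9.3
tool_pos: [0.6133, 0.2501, 0.1678]
orientation: [-3.141, -0.041, -0.002]
wrist_force: [0.8, 1.0, 0.6]
grip_width: 0.0312
grasp_force: 39.8
```

```bash
python3 go.py .612 .25 .167
```

```text
t 9.3 pos [0.6133 0.2501 0.1678] yaw 0.0258 z [ 0.001  0.    -1.   ] F [0.79 0.95 0.56] grip 0.0312 39.815804958343506 q [ 0.02  0.51 -0.59  1.56  0.3   1.17 -2.18]
[0.612 0.25  0.167] -> [-0.13  0.01  0.08]
```

Request:
{"op": "play_rows", "data": {
  "series": [
    [[0,0,0.2,0,0,0],[0,0,0.2,0,0,0]]
  ]
}}

```text
t: 9.5
tool_pos: [0.6135, 0.2501, 0.1661]
orientation: [-3.141, -0.041, -0.003]
wrist_force: [-0.4, -1.0, 4.1]
grip_width: 0.0311
grasp_force: 40.0
```

Request:
{"op": "play_rows", "data": {
  "series": [
    [[0,0,0,0,0,0],[0,0,0,0,0,0],[0,0,0,0,0,0],[0,0,-3,0,0,0],[0,0,-6,0,0,0],[0,0,-9,0,0,0],[0,0,-12,0,0,0],[-4,4,-13,0,0,0],[-8,8,-13,0,0,0],[-12,12,-13,0,0,0],[-14,15,-13,0,0,0],[-14,15,-13,0,0,0]]
  ],
  "grip": 6
}}

```text
t: 10.7
tool_pos: [0.4741, 0.091, 0.2944]
orientation: [3.137, 0.03, -0.002]
wrist_force: [0.5, -1.2, 0.2]
grip_width: 0.06
grasp_force: 0.0
```

```bash
python3 go.py .4625 .0575 .160; python3 look.py
```

```text
t 10.7 pos [0.4741 0.091  0.2944] yaw 0.0188 z [-0.001 -0.005 -1.   ] F [ 0.46 -1.15  0.21] grip 0.06 0.0 q [ 0.35 -0.01 -0.59  1.85 -0.    1.31 -1.79]
[0.4625 0.0575 0.16  ] -> [-1.21  3.27 13.46]
scene [0.364 0.043 0.11 ] ext [0.034 0.03  0.019] [83. 92. 97.]
scene [ 0.339 -0.201  0.11 ] ext [0.033 0.031 0.02 ] [81. 90. 94.]
scene [0.465 0.058 0.111] ext [0.031 0.03  0.022] [ 87.  96. 101.]
scene [ 0.413 -0.084  0.111] ext [0.033 0.031 0.021] [ 85.  94. 100.]
scene [0.618 0.248 0.113] ext [0.033 0.03  0.025] [48. 49. 50.]
scene [ 0.445 -0.262  0.107] ext [0.027 0.014 0.013] [ 62. 105. 196.]
scene [0.684 0.051 0.111] ext [0.031 0.03  0.022] [85. 94. 98.]
scene [0.823 0.344 0.106] ext [0.014 0.031 0.011] [ 79. 113.  73.]
scene [ 0.675 -0.053  0.111] ext [0.032 0.03  0.02 ] [ 90. 100. 105.]
scene [ 0.726 -0.256  0.122] ext [0.08  0.101 0.044] [192. 214. 223.]
top [0.818 0.338 0.109] ext [0.023 0.04  0.016] [60. 86. 50.]
top [ 0.725 -0.256  0.124] ext [0.079 0.101 0.042] [139. 155. 166.]
top [0.677 0.052 0.112] ext [0.031 0.028 0.023] [ 92.  99. 105.]
top [ 0.669 -0.052  0.114] ext [0.031 0.028 0.027] [ 91.  98. 103.]
top [0.611 0.249 0.114] ext [0.03  0.028 0.027] [57. 58. 60.]
top [0.46  0.05  0.112] ext [0.029 0.014 0.023] [85. 93. 99.]
top [ 0.438 -0.262  0.108] ext [0.024 0.014 0.015] [ 21.  88. 179.]
top [ 0.409 -0.083  0.113] ext [0.03  0.027 0.021] [ 81. 103. 112.]
top [ 0.335 -0.2    0.112] ext [0.026 0.029 0.023] [83. 88. 91.]
```

Request:
{"op": "play_rows", "data": {
  "series": [
    [[-1.6,3.9,0,0,0,0],[-1.6,3.9,3,0,0,0],[-1.6,3.9,6,0,0,0],[-1.6,3.9,9,0,0,0],[-1.6,3.9,11,0,0,0],[-1.6,3.9,12,0,0,0],[-1.6,3.9,12,0,0,0],[-1.6,3.9,12,0,0,0]]
  ]
}}

```text
t: 11.6
tool_pos: [0.4628, 0.0578, 0.1756]
orientation: [-3.141, -0.042, -0.002]
wrist_force: [0.1, 0.0, 0.2]
grip_width: 0.0601
grasp_force: 0.0
```

```bash
python3 go.py .4625 .0575 .160
```

```text
t 11.6 pos [0.4628 0.0578 0.1756] yaw 0.027 z [ 0.001  0.001 -1.   ] F [0.12 0.   0.18] grip 0.0601 0.0 q [ 0.37  0.07 -0.57  2.03  0.04  1.05 -1.76]
[0.4625 0.0575 0.16  ] -> [-0.03  0.03  1.56]
```

Request:
{"op": "play_rows", "data": {
  "series": [
    [[0,0,1,0,0,0],[0,0,1.6,0,0,0],[0,0,1.6,0,0,0]]
  ]
}}

```text
t: 11.9
tool_pos: [0.4614, 0.0568, 0.1582]
orientation: [3.141, 0.041, -0.002]
wrist_force: [-0.3, -0.1, -0.1]
grip_width: 0.06
grasp_force: 0.0
```

Request:
{"op": "play_rows", "data": {
  "series": [
    [[0,0,0,0,0,0],[0,0,0,0,0,0],[0,0,0,0,0,0],[0,0,0,0,0,0],[0,0,0,0,0,0],[0,0,-1,0,0,0],[0,0,-2.5,0,0,0],[0,0,-4,0,0,0],[0,0,-5,0,0,0],[0,0,-5,0,0,0],[0,0,-5,0,0,0],[0,0,-5,0,0,0]]
  ],
  "grip": 1.5,
  "newtons": 50
}}

```text
t: 13.1
tool_pos: [0.4612, 0.0568, 0.208]
orientation: [3.141, 0.041, -0.003]
wrist_force: [-0.7, -0.1, -3.5]
grip_width: 0.0309
grasp_force: 49.9
```

```bash
python3 go.py .538 .247 .30 .638 -.258 .30
```

```text
t 13.1 pos [0.4612 0.0568 0.208 ] yaw 0.0258 z [-0.002 -0.    -1.   ] F [-0.68 -0.05 -3.52] grip 0.0309 49.889965653419495 q [ 0.38  0.03 -0.56  2.    0.01  1.13 -1.73]
[0.538 0.247 0.3  ] -> [  8.15 -18.82  -9.21]
[ 0.638 -0.258  0.3  ] -> [16.84 31.92 -9.22]
```

Request:
{"op": "play_rows", "data": {
  "series": [
    [[0,0,-4,0,0,0],[0,0,-8,0,0,0],[1,2,-9.2,0,0,0],[3,5,-9.2,0,0,0],[5,9,-9.2,0,0,0],[7,13,-9.2,0,0,0],[9,17,-9.2,0,0,0],[11,21,-9.2,0,0,0],[13,25,-9.2,0,0,0],[15,29,-9.2,0,0,0],[16.8,31.2,-9.2,0,0,0],[16.8,31.9,-9.2,0,0,0]]
  ]
}}

```text
t: 14.3
tool_pos: [0.6386, -0.2616, 0.2978]
orientation: [-3.141, -0.034, 0.004]
wrist_force: [-0.7, 0.7, -3.3]
grip_width: 0.0306
grasp_force: 51.1
```

Request:
{"op": "play_rows", "data": {
  "series": [
    [[0,0,1,0,0,0],[0,0,3,0,0,0],[0,0,5,0,0,0],[0,0,7,0,0,0],[0,0,8,0,0,0],[0,0,8,0,0,0],[0,0,8,0,0,0],[0,0,8,0,0,0]]
  ]
}}

```text
t: 15.1
tool_pos: [0.6387, -0.2575, 0.2224]
orientation: [3.14, 0.041, 0.003]
wrist_force: [0.1, 0.4, -3.7]
grip_width: 0.0305
grasp_force: 51.1
```

```bash
python3 go.py .638 -.258 .166
```

```text
t 15.1 pos [ 0.6387 -0.2575  0.2224] yaw 0.0261 z [ 0.002 -0.001 -1.   ] F [ 0.12  0.35 -3.7 ] grip 0.0305 51.08220398426056 q [ 0.58  0.47 -0.33  1.44  0.15  1.26 -1.3 ]
[ 0.638 -0.258  0.166] -> [-0.08  0.04  5.64]
```

Request:
{"op": "play_rows", "data": {
  "series": [
    [[0,0,1,0,0,0],[0,0,2.2,0,0,0],[0,0,3.4,0,0,0],[0,0,4.4,0,0,0],[0,0,5.1,0,0,0],[0,0,5.5,0,0,0],[0,0,5.7,0,0,0],[0,0,5.8,0,0,0],[0,0,5.8,0,0,0]]
  ]
}}

```text
t: 16.0
tool_pos: [0.6381, -0.2573, 0.1655]
orientation: [3.141, 0.041, 0.0]
wrist_force: [-3.9, 1.9, 7.0]
grip_width: 0.031
grasp_force: 52.2
```

```bash
python3 go.py .638 -.258 .166; python3 look.py
```

```text
t 16.0 pos [ 0.6381 -0.2573  0.1655] yaw 0.0259 z [ 0. -0. -1.] F [-3.95  1.89  6.97] grip 0.031 52.185500264167786 q [ 0.58  0.51 -0.32  1.49  0.17  1.16 -1.31]
[ 0.638 -0.258  0.166] -> [-0.01  0.07 -0.05]
scene [0.365 0.043 0.111] ext [0.031 0.031 0.022] [74. 82. 86.]
scene [ 0.414 -0.083  0.11 ] ext [0.036 0.031 0.02 ] [85. 94. 99.]
scene [0.619 0.249 0.113] ext [0.031 0.03  0.026] [57. 59. 60.]
scene [0.683 0.051 0.111] ext [0.032 0.031 0.023] [83. 92. 96.]
scene [0.822 0.342 0.106] ext [0.015 0.034 0.012] [ 79. 115.  73.]
scene [ 0.673 -0.054  0.111] ext [0.032 0.03  0.021] [80. 88. 93.]
scene [ 0.695 -0.256  0.122] ext [0.143 0.101 0.045] [161. 180. 191.]
top [0.82  0.338 0.108] ext [0.019 0.04  0.016] [64. 90. 53.]
top [ 0.723 -0.236  0.126] ext [0.077 0.062 0.038] [139. 155. 166.]
top [0.677 0.052 0.113] ext [0.028 0.027 0.025] [ 91.  98. 103.]
top [ 0.67  -0.052  0.113] ext [0.032 0.028 0.023] [85. 92. 97.]
top [ 0.624 -0.241  0.122] ext [0.01  0.029 0.045] [79. 88. 93.]
top [0.612 0.248 0.114] ext [0.03  0.028 0.027] [69. 71. 74.]
top [ 0.409 -0.083  0.114] ext [0.03  0.027 0.017] [ 83. 105. 115.]
top [0.359 0.044 0.115] ext [0.029 0.03  0.016] [75. 79. 81.]
top [ 0.337 -0.191  0.114] ext [0.021 0.011 0.017] [69. 73. 76.]
```

Request:
{"op": "play_rows", "data": {
  "series": [
    [[0,0,0,0,0,0],[0,0,0,0,0,0],[0,0,0,0,0,0],[0,0,-2,0,0,0],[0,0,-5,0,0,0],[0,0,-9,0,0,0],[0,0,-13,0,0,0],[0,-4,-13,0,0,0],[0,-8,-13,0,0,0],[1,-12,-13,0,0,0],[2,-15,-13,0,0,0],[2,-15,-13,0,0,0]]
  ],
  "grip": 6
}}

```text
t: 17.3
tool_pos: [0.6554, -0.0994, 0.2934]
orientation: [-3.137, -0.056, -0.003]
wrist_force: [0.1, -0.3, 0.0]
grip_width: 0.0601
grasp_force: 0.0
```

```bash
python3 go.py .672 -.053 .159; python3 look.py | grep -v 0.82
```

```text
t 17.3 pos [ 0.6554 -0.0994  0.2934] yaw 0.0354 z [ 0.002  0.004 -1.   ] F [ 0.05 -0.32  0.03] grip 0.0601 0.0 q [ 0.42  0.38 -0.4   1.42  0.14  1.37 -1.52]
[ 0.672 -0.053  0.159] -> [ 1.79 -4.53 13.46]
scene [ 0.34  -0.202  0.111] ext [0.031 0.03  0.021] [81. 90. 94.]
scene [ 0.407 -0.083  0.118] ext [0.016 0.024 0.006] [105. 116. 122.]
scene [0.618 0.248 0.115] ext [0.034 0.031 0.029] [57. 59. 60.]
scene [ 0.441 -0.262  0.107] ext [0.03  0.014 0.013] [ 64. 109. 202.]
scene [0.684 0.052 0.111] ext [0.03  0.031 0.02 ] [ 87.  96. 101.]
scene [ 0.673 -0.054  0.111] ext [0.031 0.03  0.02 ] [ 92. 102. 107.]
scene [ 0.695 -0.256  0.122] ext [0.144 0.101 0.044] [178. 199. 211.]
top [0.818 0.337 0.108] ext [0.023 0.046 0.015] [63. 89. 52.]
top [ 0.725 -0.258  0.137] ext [0.079 0.096 0.016] [142. 158. 169.]
top [0.676 0.052 0.112] ext [0.028 0.028 0.023] [ 93. 100. 105.]
top [ 0.668 -0.052  0.114] ext [0.027 0.028 0.023] [ 91.  98. 103.]
top [ 0.635 -0.256  0.117] ext [0.03  0.031 0.031] [ 93. 100. 106.]
top [0.612 0.248 0.116] ext [0.03  0.029 0.028] [68. 71. 74.]
top [ 0.438 -0.261  0.11 ] ext [0.023 0.015 0.011] [ 22.  91. 182.]
top [ 0.409 -0.077  0.114] ext [0.029 0.015 0.019] [ 79. 102. 111.]
top [0.36  0.044 0.115] ext [0.03 0.03 0.02] [84. 88. 91.]
```

Request:
{"op": "play_rows", "data": {
  "series": [
    [[1.8,-3,0,0,0,0],[1.8,-5.4,2,0,0,0],[1.8,-5.4,5,0,0,0],[1.8,-5.4,8.5,0,0,0],[1.8,-5.4,11,0,0,0],[1.8,-5.4,12,0,0,0],[1.8,-5.4,12,0,0,0],[1.8,-5.4,12,0,0,0]]
  ]
}}

```text
t: 18.2
tool_pos: [0.6715, -0.0537, 0.1743]
orientation: [3.141, 0.039, 0.003]
wrist_force: [0.4, 0.2, 1.1]
grip_width: 0.0602
grasp_force: 0.0
```

```bash
python3 go.py .671 -.053 .160
```

```text
t 18.2 pos [ 0.6715 -0.0537  0.1743] yaw 0.0246 z [ 0.002 -0.    -1.   ] F [0.39 0.2  1.09] grip 0.0602 0.0 q [ 0.34  0.48 -0.4   1.53  0.2   1.17 -1.64]
[ 0.671 -0.053  0.16 ] -> [-0.06 -0.07  1.43]
```

Request:
{"op": "play_rows", "data": {
  "series": [
    [[0,0,0.8,0,0,0],[0,0,1.4,0,0,0],[0,0,1.4,0,0,0]]
  ]
}}

```text
t: 18.5
tool_pos: [0.6703, -0.0528, 0.1582]
orientation: [3.141, 0.041, -0.002]
wrist_force: [0.2, -0.1, 0.3]
grip_width: 0.0601
grasp_force: 0.0
```

Request:
{"op": "play_rows", "data": {
  "series": [
    [[0,0,0,0,0,0],[0,0,0,0,0,0],[0,0,0,0,0,0],[0,0,0,0,0,0],[0,0,0,0,0,0],[0,0,-1,0,0,0],[0,0,-2.5,0,0,0],[0,0,-4,0,0,0],[0,0,-5,0,0,0],[0,0,-5,0,0,0],[0,0,-5,0,0,0],[0,0,-5,0,0,0]]
  ],
  "grip": 1.5,
  "newtons": 50
}}

```text
t: 19.7
tool_pos: [0.6703, -0.0528, 0.2081]
orientation: [3.141, 0.041, -0.002]
wrist_force: [-0.4, -0.5, -3.9]
grip_width: 0.0306
grasp_force: 49.8
```

```bash
python3 go.py .538 .25 .30 .560 -.2592 .30
```

```text
t 19.7 pos [ 0.6703 -0.0528  0.2081] yaw 0.0258 z [-0.002 -0.    -1.   ] F [-0.43 -0.47 -3.88] grip 0.0306 49.80354130268097 q [ 0.34  0.46 -0.41  1.49  0.19  1.23 -1.63]
[0.538 0.25  0.3  ] -> [-12.45 -30.61  -9.17]
[ 0.56   -0.2592  0.3   ] -> [-11.57  20.35  -9.17]
```

Request:
{"op": "play_rows", "data": {
  "series": [
    [[0,0,-4,0,0,0],[0,0,-8,0,0,0],[-1,1.5,-9.2,0,0,0],[-3,5,-9.2,0,0,0],[-5,9,-9.2,0,0,0],[-7,13,-9.2,0,0,0],[-9.5,17,-9.2,0,0,0],[-11.6,19.5,-9.2,0,0,0],[-11.6,20.3,-9.2,0,0,0],[-11.6,20.3,-9.2,0,0,0]]
  ]
}}

```text
t: 20.7
tool_pos: [0.5581, -0.2615, 0.2996]
orientation: [3.141, 0.033, -0.003]
wrist_force: [0.1, 0.1, -2.7]
grip_width: 0.0305
grasp_force: 50.5
```

Request:
{"op": "play_rows", "data": {
  "series": [
    [[0,0,1,0,0,0],[0,0,3,0,0,0],[0,0,5,0,0,0],[0,0,7,0,0,0],[0,0,8,0,0,0],[0,0,8,0,0,0],[0,0,8,0,0,0]]
  ]
}}

```text
t: 21.4
tool_pos: [0.5607, -0.2579, 0.2212]
orientation: [-3.141, -0.043, -0.001]
wrist_force: [0.3, -0.0, -2.9]
grip_width: 0.0309
grasp_force: 50.5
```

```bash
python3 go.py .56 -.259 .166; python3 look.py x
```

```text
t 21.4 pos [ 0.5607 -0.2579  0.2212] yaw 0.0272 z [ 0.  0. -1.] F [ 0.32 -0.02 -2.87] grip 0.0309 50.520145297050476 q [ 0.65  0.32 -0.32  1.63  0.11  1.2  -1.23]
[ 0.56  -0.259  0.166] -> [-0.07  0.11  5.52]
scene [0.367 0.043 0.111] ext [0.03  0.031 0.021] [81. 90. 94.]
scene [ 0.415 -0.083  0.111] ext [0.031 0.032 0.02 ] [ 86.  96. 101.]
scene [0.618 0.247 0.113] ext [0.032 0.029 0.026] [57. 58. 59.]
scene [0.682 0.051 0.11 ] ext [0.032 0.031 0.021] [80. 89. 93.]
scene [ 0.573 -0.258  0.122] ext [0.043 0.06  0.045] [110. 127. 159.]
scene [0.824 0.343 0.106] ext [0.013 0.032 0.012] [ 79. 114.  73.]
scene [ 0.696 -0.256  0.122] ext [0.141 0.101 0.044] [174. 195. 207.]
top [0.818 0.338 0.11 ] ext [0.024 0.041 0.02 ] [62. 87. 51.]
top [ 0.724 -0.255  0.123] ext [0.08  0.1   0.045] [142. 158. 169.]
top [0.677 0.052 0.113] ext [0.029 0.028 0.023] [88. 94. 99.]
top [ 0.636 -0.255  0.116] ext [0.03  0.028 0.028] [82. 88. 93.]
top [0.612 0.248 0.118] ext [0.03  0.029 0.026] [68. 70. 73.]
top [ 0.545 -0.243  0.124] ext [0.029 0.028 0.043] [137. 156. 182.]
top [ 0.409 -0.083  0.115] ext [0.029 0.027 0.018] [ 83. 103. 113.]
top [0.359 0.044 0.115] ext [0.03  0.03  0.021] [83. 88. 91.]
top [ 0.335 -0.196  0.114] ext [0.026 0.022 0.018] [83. 89. 92.]
```

Request:
{"op": "play_rows", "data": {
  "series": [
    [[0,0.1,1,0,0,0],[0,0.1,2.2,0,0,0],[0,0.1,3.4,0,0,0],[0,0.1,4.4,0,0,0],[0,0.1,5.1,0,0,0],[0,0.1,5.4,0,0,0],[0,0.1,5.6,0,0,0],[0,0.1,5.7,0,0,0],[0,0.1,5.7,0,0,0]]
  ]
}}

```text
t: 22.4
tool_pos: [0.5607, -0.2595, 0.1654]
orientation: [3.141, 0.041, 0.002]
wrist_force: [-1.6, 1.5, 3.6]
grip_width: 0.0308
grasp_force: 51.1
```

```bash
python3 go.py .56 -.259 .166
```

```text
t 22.4 pos [ 0.5607 -0.2595  0.1654] yaw 0.0259 z [ 0.002 -0.001 -1.   ] F [-1.57  1.52  3.61] grip 0.0308 51.05455040931702 q [ 0.65  0.37 -0.31  1.69  0.13  1.1  -1.25]
[ 0.56  -0.259  0.166] -> [-0.07 -0.06 -0.06]
```

Request:
{"op": "play_rows", "data": {
  "series": [
    [[0,0,0,0,0,0],[0,0,0,0,0,0],[0,0,0,0,0,0],[0,0,-2,0,0,0],[0,0,-5,0,0,0],[0,0,-9,0,0,0],[0,0,-13,0,0,0],[2,-4,-13,0,0,0],[4,-8,-13,0,0,0],[6,-12,-13,0,0,0],[8,-16,-13,0,0,0],[9,-20,-13,0,0,0]]
  ],
  "grip": 6
}}

```text
t: 23.6
tool_pos: [0.6461, -0.0556, 0.2938]
orientation: [-3.141, -0.041, -0.002]
wrist_force: [0.1, 0.3, -0.1]
grip_width: 0.0596
grasp_force: 0.0
```

Request:
{"op": "play_rows", "data": {
  "series": [
    [[2,-4,0,0,0,0],[3,-8,0,0,0,0],[3.7,-10.8,0,0,0,0],[3.7,-10.8,3,0,0,0],[3.7,-10.8,6,0,0,0],[3.7,-10.8,9,0,0,0],[3.7,-10.8,11,0,0,0],[3.7,-10.8,11.8,0,0,0],[3.7,-10.8,11.8,0,0,0],[3.7,-10.8,11.8,0,0,0]]
  ]
}}

```text
t: 24.6
tool_pos: [0.6798, 0.0516, 0.1772]
orientation: [-3.141, -0.04, -0.003]
wrist_force: [0.4, -0.0, 0.3]
grip_width: 0.0597
grasp_force: 0.0
```

```bash
python3 go.py .6795 .0515 .160; python3 look.py|grep -e -0.2
```

```text
t 24.6 pos [0.6798 0.0516 0.1772] yaw 0.0257 z [ 0.002  0.    -1.   ] F [ 0.44 -0.02  0.27] grip 0.0597 0.0 q [ 0.21  0.51 -0.44  1.5   0.23  1.19 -1.81]
[0.6795 0.0515 0.16  ] -> [-0.04  0.01  1.72]
scene [ 0.339 -0.201  0.11 ] ext [0.035 0.031 0.019] [84. 93. 98.]
scene [ 0.442 -0.262  0.107] ext [0.03  0.014 0.012] [ 66. 112. 203.]
scene [ 0.564 -0.259  0.114] ext [0.034 0.031 0.026] [ 84.  94. 102.]
scene [ 0.696 -0.256  0.122] ext [0.142 0.101 0.043] [182. 202. 214.]
top [ 0.724 -0.255  0.126] ext [0.079 0.102 0.038] [143. 159. 171.]
top [ 0.635 -0.256  0.115] ext [0.03  0.031 0.028] [ 95. 102. 108.]
top [ 0.56  -0.258  0.114] ext [0.032 0.03  0.027] [ 95. 102. 108.]
top [ 0.438 -0.262  0.108] ext [0.024 0.015 0.012] [ 22.  91. 183.]
top [ 0.335 -0.2    0.113] ext [0.027 0.029 0.023] [86. 91. 94.]
```

Request:
{"op": "play_rows", "data": {
  "series": [
    [[0,0,1,0,0,0],[0,0,1.7,0,0,0],[0,0,1.7,0,0,0]]
  ]
}}

```text
t: 25.0
tool_pos: [0.6782, 0.0513, 0.1572]
orientation: [3.141, 0.041, -0.004]
wrist_force: [-0.9, 0.6, -0.2]
grip_width: 0.0599
grasp_force: 0.0
```

Request:
{"op": "play_rows", "data": {
  "series": [
    [[0,0,0,0,0,0],[0,0,0,0,0,0],[0,0,0,0,0,0],[0,0,0,0,0,0],[0,0,0,0,0,0],[0,0,-1,0,0,0],[0,0,-2.5,0,0,0],[0,0,-4,0,0,0],[0,0,-5,0,0,0],[0,0,-5,0,0,0],[0,0,-5,0,0,0],[0,0,-5,0,0,0]]
  ],
  "grip": 1.5,
  "newtons": 40
}}

```text
t: 26.2
tool_pos: [0.6787, 0.0514, 0.2081]
orientation: [3.141, 0.041, -0.002]
wrist_force: [1.0, 0.2, -1.9]
grip_width: 0.0305
grasp_force: 39.6
```

```bash
python3 go.py .538 .25 .30 .560 -.2592 .30
```

```text
t 26.2 pos [0.6787 0.0514 0.2081] yaw 0.0258 z [-0.001 -0.    -1.   ] F [ 0.97  0.17 -1.86] grip 0.0305 39.60928022861481 q [ 0.22  0.48 -0.45  1.47  0.21  1.24 -1.8 ]
[0.538 0.25  0.3  ] -> [-13.56 -20.21  -9.17]
[ 0.56   -0.2592  0.3   ] -> [-12.68  30.75  -9.16]
```

Request:
{"op": "play_rows", "data": {
  "series": [
    [[0,0,-4,0,0,0],[0,0,-8,0,0,0],[-1,-1.5,-9.2,0,0,0],[-4,-4,-9.2,0,0,0],[-7,-7,-9.2,0,0,0],[-10,-11,-9.2,0,0,0],[-12.5,-15,-9.2,0,0,0],[-13.7,-18.5,-9.2,0,0,0],[-13.7,-20.2,-9.2,0,0,0],[-13.7,-20.2,-9.2,0,0,0],[-13.7,-20.2,-9.2,0,0,0],[-13.7,-20.2,-9.2,0,0,0]]
  ]
}}

```text
t: 27.4
tool_pos: [0.5374, 0.2481, 0.3001]
orientation: [3.14, 0.037, -0.002]
wrist_force: [1.0, -0.5, -0.7]
grip_width: 0.0311
grasp_force: 39.8
```

```bash
python3 go.py .537 .25 .166;python3 look.py|grep -e '0\.2[45].*0.1'
```

```text
t 27.4 pos [0.5374 0.2481 0.3001] yaw 0.0235 z [-0.001 -0.001 -1.   ] F [ 0.98 -0.49 -0.7 ] grip 0.0311 39.83304798603058 q [ 0.02  0.25 -0.59  1.59  0.14  1.35 -2.13]
[0.537 0.25  0.166] -> [-0.02 -0.21 13.41]
scene [0.618 0.248 0.114] ext [0.033 0.03  0.024] [57. 59. 60.]
scene [ 0.557 -0.256  0.113] ext [0.032 0.031 0.027] [79. 89. 99.]
scene [ 0.696 -0.256  0.122] ext [0.144 0.102 0.044] [174. 195. 207.]
top [ 0.725 -0.255  0.123] ext [0.08  0.101 0.044] [137. 153. 164.]
top [ 0.636 -0.256  0.116] ext [0.029 0.031 0.028] [72. 78. 83.]
top [0.612 0.248 0.115] ext [0.031 0.028 0.027] [64. 66. 68.]
top [ 0.552 -0.255  0.116] ext [0.03  0.029 0.029] [ 93. 101. 106.]
```

Request:
{"op": "play_rows", "data": {
  "series": [
    [[0,0,0,0,0,0],[0,0,0,0,0,0],[0,0,0,0,0,0]]
  ]
}}

```text
t: 27.8
tool_pos: [0.5371, 0.2496, 0.3009]
orientation: [3.141, 0.04, 0.0]
wrist_force: [0.2, -1.2, -0.8]
grip_width: 0.0312
grasp_force: 39.8
```

Request:
{"op": "play_rows", "data": {
  "series": [
    [[0,0,3,0,0,0],[0,0,6,0,0,0],[0,0,9,0,0,0],[0,0,11,0,0,0],[0,0,12.2,0,0,0],[0,0,12.9,0,0,0],[0,0,13.3,0,0,0],[0,0,13.6,0,0,0],[0,0,13.7,0,0,0],[0,0,13.7,0,0,0]]
  ]
}}

```text
t: 28.8
tool_pos: [0.5372, 0.2501, 0.1645]
orientation: [-3.141, -0.041, -0.002]
wrist_force: [0.1, -0.3, -0.5]
grip_width: 0.0308
grasp_force: 39.8
```

Request:
{"op": "play_rows", "data": {
  "series": [
    [[0,0,0,0,0,0],[0,0,0,0,0,0],[0,0,0,0,0,0],[0,0,-3,0,0,0],[0,0,-6,0,0,0],[0,0,-9,0,0,0],[0,0,-13,0,0,0],[0,4,-13,0,0,0],[0,8,-13,0,0,0],[0,12,-13,0,0,0],[0,16,-13,0,0,0],[0,20,-13,0,0,0]]
  ],
  "grip": 6
}}

```text
t: 30.0
tool_pos: [0.5419, 0.0484, 0.2943]
orientation: [3.141, 0.041, 0.001]
wrist_force: [1.1, 0.8, -0.4]
grip_width: 0.0602
grasp_force: 0.0
```

```bash
python3 go.py .439 -.262 .25; python3 look.py y
```

```text
t 30.0 pos [0.5419 0.0484 0.2943] yaw 0.0259 z [ 0.001 -0.    -1.   ] F [ 1.08  0.82 -0.37] grip 0.0602 0.0 q [ 0.3   0.13 -0.47  1.72  0.06  1.31 -1.73]
[ 0.439 -0.262  0.25 ] -> [-11.1   30.76   4.43]
scene [0.364 0.043 0.111] ext [0.035 0.032 0.019] [83. 92. 96.]
scene [0.542 0.249 0.113] ext [0.031 0.032 0.025] [54. 60. 64.]
scene [ 0.339 -0.201  0.111] ext [0.036 0.031 0.02 ] [80. 89. 93.]
scene [ 0.413 -0.084  0.111] ext [0.031 0.032 0.021] [84. 93. 98.]
scene [0.618 0.248 0.113] ext [0.03  0.032 0.026] [48. 50. 51.]
scene [ 0.442 -0.262  0.106] ext [0.031 0.014 0.011] [ 62. 105. 195.]
scene [ 0.556 -0.256  0.113] ext [0.032 0.031 0.026] [77. 87. 96.]
scene [0.821 0.343 0.105] ext [0.017 0.031 0.01 ] [ 78. 112.  73.]
scene [ 0.695 -0.256  0.122] ext [0.144 0.101 0.044] [173. 194. 207.]
top [0.82  0.336 0.11 ] ext [0.019 0.045 0.019] [63. 89. 51.]
top [ 0.724 -0.255  0.13 ] ext [0.077 0.101 0.031] [138. 153. 165.]
top [ 0.635 -0.256  0.117] ext [0.031 0.031 0.033] [ 92.  99. 104.]
top [0.612 0.248 0.116] ext [0.03  0.028 0.03 ] [57. 58. 60.]
top [ 0.551 -0.255  0.117] ext [0.031 0.029 0.03 ] [ 93. 100. 105.]
top [0.535 0.249 0.114] ext [0.028 0.027 0.027] [58. 59. 62.]
top [ 0.438 -0.262  0.11 ] ext [0.024 0.014 0.014] [ 20.  89. 180.]
top [ 0.409 -0.083  0.115] ext [0.029 0.027 0.018] [ 82. 102. 112.]
top [ 0.335 -0.2    0.112] ext [0.027 0.029 0.022] [84. 89. 91.]
```

View pics/scene_y.png

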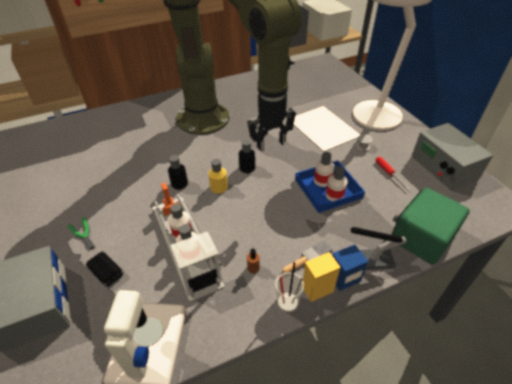

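The picture shows both empties upright in the tray, at (323,172) and (337,183). The two full bottles stand in the lane at (177,215) and (184,240), and the keeper is drawn back at (169,195). Now I'll go back to the keeper tab.

Request:
{"op": "play_rows", "data": {
  "series": [
    [[-2,4,0,0,0,0],[-4,8,0,0,0,0],[-5,12,0,0,0,0],[-6,16,0,0,0,0],[-8,20,0,0,0,0],[-9,24,0,0,0,0],[-10.5,28,0,0,0,0],[-11,30.8,0,0,0,0],[-11,30.8,3,0,0,0],[-11,30.8,5,0,0,0],[-11,30.8,5,0,0,0],[-11,30.8,5,0,0,0]]
  ],
  "grip": 5
}}

```text
t: 31.3
tool_pos: [0.4404, -0.2604, 0.2443]
orientation: [-3.141, -0.042, -0.0]
wrist_force: [0.1, -0.5, 0.1]
grip_width: 0.0497
grasp_force: 0.0
```

```bash
python3 go.py .4395 -.262 .15
```

```text
t 31.3 pos [ 0.4404 -0.2604  0.2443] yaw 0.0266 z [ 0.  0. -1.] F [ 0.07 -0.49  0.08] grip 0.0497 0.0 q [ 0.65  0.08 -0.17  1.86  0.01  1.2  -1.07]
[ 0.4395 -0.262   0.15  ] -> [-0.09  0.16  9.43]
```

Request:
{"op": "play_rows", "data": {
  "series": [
    [[-0.1,0.2,3,0,0,0],[-0.1,0.2,6,0,0,0],[-0.1,0.2,8,0,0,0],[-0.1,0.2,9,0,0,0],[-0.1,0.2,9.4,0,0,0],[-0.1,0.2,9.4,0,0,0],[-0.1,0.2,9.4,0,0,0]]
  ]
}}

```text
t: 32.0
tool_pos: [0.44, -0.2632, 0.1514]
orientation: [3.14, 0.041, 0.003]
wrist_force: [1.3, 0.2, 0.1]
grip_width: 0.0499
grasp_force: 0.0
```

Request:
{"op": "play_rows", "data": {
  "series": [
    [[0,0,0,0,0,0],[0,0,0,0,0,0],[0,0,0,0,0,0],[0,0,0,0,0,0],[0,0,0,0,0,0],[0,0,0,0,0,0]]
  ],
  "grip": 0.5,
  "newtons": 30
}}

```text
t: 32.6
tool_pos: [0.4394, -0.2625, 0.1506]
orientation: [-3.141, -0.041, -0.001]
wrist_force: [-1.6, 3.0, 5.7]
grip_width: 0.0133
grasp_force: 32.9
```

Request:
{"op": "play_rows", "data": {
  "series": [
    [[0.5,0,0,0,0,0],[1,0,0,0,0,0],[1.5,0,0,0,0,0],[2,0,0,0,0,0],[2.5,0,0,0,0,0],[3,0,0,0,0,0],[3.5,0,0,0,0,0],[4,0,0,0,0,0],[4.4,0,0,0,0,0],[4.7,0,0,0,0,0],[5,0,0,0,0,0],[5,0,0,0,0,0]]
  ]
}}

```text
t: 33.8
tool_pos: [0.4898, -0.2613, 0.1507]
orientation: [3.141, 0.041, 0.002]
wrist_force: [-1.0, 1.6, 4.5]
grip_width: 0.0133
grasp_force: 32.8
```

Request:
{"op": "play_rows", "data": {
  "series": [
    [[0.2,0,0,0,0,0],[0.4,0,0,0,0,0],[0.6,0,0,0,0,0],[0.8,0,0,0,0,0],[1,0,0,0,0,0],[1.2,0,0,0,0,0],[1.4,0,0,0,0,0],[1.6,0,0,0,0,0],[1.8,0,0,0,0,0],[2,0,0,0,0,0],[2.2,0,0,0,0,0],[2.4,0,0,0,0,0]]
  ]
}}

```text
t: 35.0
tool_pos: [0.5127, -0.2608, 0.1507]
orientation: [-3.141, -0.04, 0.002]
wrist_force: [-4.9, 1.9, 7.5]
grip_width: 0.0139
grasp_force: 33.2
```

```bash
python3 go.py .607 -.259 .15; python3 look.py | grep -e '-0.2[56]'
```

```text
t 35.0 pos [ 0.5127 -0.2608  0.1507] yaw 0.0255 z [-0.001  0.    -1.   ] F [-4.91  1.9   7.49] grip 0.0139 33.15755367279053 q [ 0.59  0.3  -0.19  1.81  0.06  1.04 -1.17]
[ 0.607 -0.259  0.15 ] -> [9.43 0.06 0.06]
scene [ 0.516 -0.259  0.122] ext [0.032 0.098 0.045] [38. 47. 62.]
scene [ 0.572 -0.256  0.113] ext [0.032 0.031 0.026] [73. 82. 88.]
scene [ 0.695 -0.256  0.122] ext [0.144 0.101 0.044] [174. 195. 208.]
top [ 0.724 -0.255  0.129] ext [0.079 0.101 0.032] [141. 157. 169.]
top [ 0.635 -0.256  0.115] ext [0.029 0.031 0.029] [ 92. 100. 105.]
top [ 0.569 -0.252  0.117] ext [0.028 0.023 0.024] [80. 86. 90.]
```

Request:
{"op": "play_rows", "data": {
  "series": [
    [[0.3,0,0,0,0,0],[0.6,0,0,0,0,0],[0.9,0,0,0,0,0],[1.2,0,0,0,0,0],[1.5,0,0,0,0,0],[1.8,0,0,0,0,0],[2.1,0,0,0,0,0],[2.4,0,0,0,0,0],[2.7,0,0,0,0,0],[3,0,0,0,0,0],[3.3,0,0,0,0,0],[3.6,0,0,0,0,0]]
  ]
}}

```text
t: 36.3
tool_pos: [0.5481, -0.26, 0.1507]
orientation: [-3.141, -0.04, 0.004]
wrist_force: [-6.0, 2.5, 7.8]
grip_width: 0.0135
grasp_force: 33.4
```

Request:
{"op": "play_rows", "data": {
  "series": [
    [[0.3,0,0,0,0,0],[0.6,0,0,0,0,0],[0.9,0,0,0,0,0],[1.2,0,0,0,0,0],[1.5,0,0,0,0,0],[1.8,0,0,0,0,0],[2.1,0,0,0,0,0],[2.4,0,0,0,0,0],[2.7,0,0,0,0,0],[3,0,0,0,0,0],[3.3,0,0,0,0,0],[3.6,0,0,0,0,0]]
  ]
}}

```text
t: 37.5
tool_pos: [0.5841, -0.2592, 0.1507]
orientation: [-3.141, -0.04, 0.004]
wrist_force: [-6.5, 1.9, 8.2]
grip_width: 0.0136
grasp_force: 33.2
```

```bash
python3 go.py .607 -.259 .15; python3 look.py z| grep -e '-0.2[56]'
```

```text
t 37.5 pos [ 0.5841 -0.2592  0.1507] yaw 0.0252 z [-0.003  0.    -1.   ] F [-6.54  1.94  8.2 ] grip 0.0136 33.239922523498535 q [ 0.53  0.42 -0.19  1.64  0.09  1.09 -1.23]
[ 0.607 -0.259  0.15 ] -> [2.29 0.04 0.06]
scene [ 0.669 -0.256  0.122] ext [0.196 0.102 0.045] [151. 170. 181.]
top [ 0.724 -0.255  0.123] ext [0.081 0.1   0.044] [136. 151. 162.]
```

```bash
python3 - <<'E'
import cv2
a=cv2.imread("pics/scene_z.png")[180:310,130:250];cv2.imwrite("pics/cz.png",cv2.resize(a,None,fx=4.5,fy=4.5,interpolation=cv2.INTER_CUBIC))
E
```

```text
(no output)
```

View pics/cz.png

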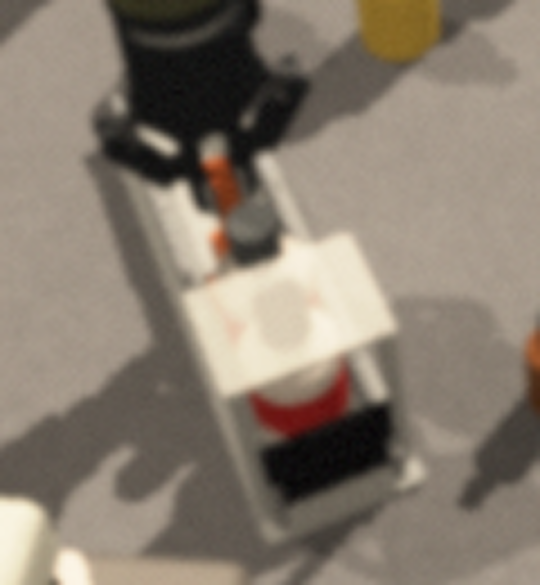

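The crop shows the front bottle upright under the roof at (300,390), about 2 cm short of the black stop at (330,445). The keeper is bearing on the rear bottle. I'll continue in small steps.

Request:
{"op": "play_rows", "data": {
  "series": [
    [[0.2,0,0,0,0,0],[0.4,0,0,0,0,0],[0.6,0,0,0,0,0],[0.8,0,0,0,0,0],[1,0,0,0,0,0],[1.2,0,0,0,0,0],[1.4,0,0,0,0,0],[1.5,0,0,0,0,0],[1.6,0,0,0,0,0],[1.7,0,0,0,0,0],[1.7,0,0,0,0,0]]
  ]
}}

```text
t: 38.7
tool_pos: [0.6013, -0.2587, 0.1507]
orientation: [3.141, 0.04, -0.003]
wrist_force: [-5.7, 2.8, 7.5]
grip_width: 0.0135
grasp_force: 33.2
```

Request:
{"op": "play_rows", "data": {
  "series": [
    [[0.1,0,0,0,0,0],[0.1,0,0,0,0,0],[0.2,0,0,0,0,0],[0.2,0,0,0,0,0]]
  ]
}}

```text
t: 39.1
tool_pos: [0.6032, -0.2587, 0.1507]
orientation: [3.141, 0.04, -0.003]
wrist_force: [-5.9, 2.3, 6.8]
grip_width: 0.0137
grasp_force: 33.2
```

Request:
{"op": "play_rows", "data": {
  "series": [
    [[0.1,0,0,0,0,0],[0.1,0,0,0,0,0],[0.2,0,0,0,0,0],[0.2,0,0,0,0,0]]
  ]
}}

```text
t: 39.5
tool_pos: [0.6052, -0.2587, 0.1507]
orientation: [3.141, 0.04, -0.003]
wrist_force: [-6.3, 2.3, 7.4]
grip_width: 0.0134
grasp_force: 33.2
```

Request:
{"op": "play_rows", "data": {
  "series": [
    [[0.1,0,0,0,0,0],[0.1,0,0,0,0,0],[0.2,0,0,0,0,0],[0.2,0,0,0,0,0]]
  ]
}}

```text
t: 39.9
tool_pos: [0.6071, -0.2586, 0.1507]
orientation: [-3.141, -0.04, 0.004]
wrist_force: [-6.3, 1.9, 6.5]
grip_width: 0.0136
grasp_force: 33.3
```

Request:
{"op": "play_rows", "data": {
  "series": [
    [[0.1,0,0,0,0,0],[0.1,0,0,0,0,0]]
  ]
}}

```text
t: 40.1
tool_pos: [0.6073, -0.2587, 0.1507]
orientation: [-3.141, -0.039, 0.007]
wrist_force: [-8.4, 1.9, 10.2]
grip_width: 0.0134
grasp_force: 33.4
```

Request:
{"op": "play_rows", "data": {
  "series": [
    [[0.1,0,0,0,0,0],[0.1,0,0,0,0,0]]
  ]
}}

```text
t: 40.3
tool_pos: [0.6074, -0.2587, 0.1507]
orientation: [-3.141, -0.039, 0.01]
wrist_force: [-10.6, 1.7, 10.8]
grip_width: 0.0136
grasp_force: 33.7
```

Request:
{"op": "play_rows", "data": {
  "series": [
    [[0,0,0,0,0,0],[0,0,0,0,0,0],[0,0,0,0,0,0],[0,0,0,0,0,0],[0,0,-2,0,0,0],[0,0,-5,0,0,0],[0,0,-9,0,0,0],[0,0,-13,0,0,0],[-4,-2,-15,0,0,0],[-6,-6,-15,0,0,0],[-6,-10,-15,0,0,0],[-6,-14,-15,0,0,0]]
  ],
  "grip": 5
}}

```text
t: 41.5
tool_pos: [0.5459, -0.119, 0.3004]
orientation: [3.141, 0.038, 0.002]
wrist_force: [1.4, 0.4, 0.2]
grip_width: 0.0501
grasp_force: 0.0
```

Request:
{"op": "play_rows", "data": {
  "series": [
    [[0,-4,0,0,0,0],[0,-8,0,0,0,0],[0,-10,0,0,0,0],[0,-10,0,0,0,0]]
  ]
}}

```text
t: 41.9
tool_pos: [0.5438, -0.0155, 0.3002]
orientation: [-3.14, -0.052, -0.001]
wrist_force: [-0.3, 0.5, -0.7]
grip_width: 0.0494
grasp_force: 0.0
```

```bash
python3 go.py; python3 look.py w; python3 - <<'E'
import cv2,numpy as np
a=cv2.imread("pics/scene_w.png")[140:310,130:380];b=cv2.imread("pics/top_w.png")[130:275,150:350]
cv2.imwrite("pics/cw.png",np.vstack([cv2.resize(a,(440,299)),cv2.resize(b,(440,299))]))
E
```

```text
t 41.9 pos [ 0.5438 -0.0155  0.3002] yaw 0.0329 z [ 0.001  0.001 -1.   ] F [-0.31  0.54 -0.67] grip 0.0494 0.0 q [ 0.32  0.12 -0.36  1.71  0.04  1.32 -1.59]
scene [0.364 0.046 0.111] ext [0.029 0.026 0.02 ] [74. 82. 85.]
scene [0.542 0.249 0.113] ext [0.033 0.031 0.025] [55. 60. 64.]
scene [ 0.338 -0.201  0.111] ext [0.035 0.03  0.02 ] [79. 88. 92.]
scene [ 0.415 -0.084  0.11 ] ext [0.031 0.031 0.02 ] [84. 93. 98.]
scene [0.618 0.248 0.113] ext [0.032 0.031 0.026] [51. 53. 54.]
scene [0.821 0.345 0.106] ext [0.018 0.028 0.011] [ 79. 114.  74.]
scene [ 0.609 -0.258  0.106] ext [0.03  0.014 0.011] [ 74. 121. 212.]
scene [ 0.708 -0.256  0.122] ext [0.118 0.101 0.044] [176. 198. 209.]
top [0.819 0.34  0.107] ext [0.022 0.037 0.013] [63. 90. 52.]
top [ 0.724 -0.255  0.123] ext [0.079 0.101 0.044] [140. 156. 169.]
top [ 0.662 -0.253  0.115] ext [0.031 0.03  0.029] [65. 70. 74.]
top [ 0.605 -0.257  0.111] ext [0.026 0.013 0.013] [ 16.  86. 180.]
top [0.612 0.248 0.116] ext [0.029 0.028 0.026] [61. 63. 66.]
top [0.535 0.249 0.114] ext [0.03  0.03  0.027] [58. 61. 64.]
top [0.36  0.044 0.119] ext [0.03  0.03  0.016] [84. 89. 91.]
top [ 0.335 -0.2    0.115] ext [0.026 0.028 0.024] [85. 90. 92.]
```

View pics/cw.png

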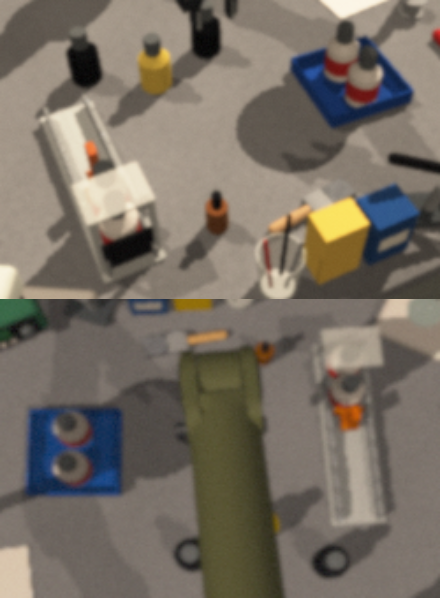

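The picture shows the row tight against the stop, with the front bottle at (120,215), and the keeper on the last bottle at (347,415). The two empties stand upright in the tray, and the arm is clear.

```bash
python3 -c "
from rig import manip
print(manip.job_done())"
```

```text
the job is handed in; nothing more can be done
None
```

I handed the job in at about 42 s; no verdict came back. Both full bottles stand in a row against the end stop, with the keeper bearing on the last one at about 10 N wrist force. Both empties stand upright in the blue tray, and I touched none of the bystanders or look-alikes.

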